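# Empty the lathe's catch tray into the tote

### The job

Fold the red flap at the end of the lathe's catch tray right down first, while the turned feet are still on the tray; then clear the three turned wooden feet off the tray into the green tote; there is no need to pick them up, sweeping them over the flap will do. Leave the white glue pot standing where it is on the tray, the tote where it is on the bench, and the flap down.

Things in the scene. Friction and masses are not known exactly. Their poses are not given: they have to be found in the camera images.
- tray: Fixed sheet-steel catch tray on a grey cast foot. Origin on the bench under the tray (z = 0), z up. The tray floor is level, its top 105 mm above the origin; it reaches from x = -130 to 130 mm and from y = -127 to 135 mm in its own frame. Rims 4 mm thick stand 25 mm above the floor at both x sides and at the +y end; the -y end is closed only by the flap.
- flap (a joint): Angle of the red steel flap that closes the tray's -y end; hinge along the tray's x axis at the edge of the floor. 0 = upright, small negative = leaning in over the tray, grows as it folds outward (to the tray's -y) and down; 1.57 = level with the tray floor, 2.1 = stop, sloping 30 degrees down over the tote like a chute. Stiff hinge (about 0.12 N m): stays where it is left.
- flap_hinge (a point): Middle of the flap's hinge line, level with the top of the tray floor; x along the hinge, z along the flap from hinge to free edge, -y the face that looks outwards when upright. The inner (sweeping) face of the flap lies in the plane y = 0 of this frame.
- flap_edge (a point): Middle of the flap's free edge, on its inner face, 50 mm from the hinge. The flap is 256 mm wide and 4 mm thick.
- foot0: A mid-brown turned wooden bun foot: solid, round, 44 mm in diameter and 34 mm high, flat underneath (38 mm), flat top (34 mm) with a brass dot; stands on the tray. Origin at the centre of its underside, z along its axis.
- foot1: A mid-brown turned wooden bun foot: solid, round, 44 mm in diameter and 34 mm high, flat underneath (38 mm), flat top (34 mm) with a brass dot; stands on the tray. Origin at the centre of its underside, z along its axis.
- foot2: A dark brown turned wooden bun foot: solid, round, 44 mm in diameter and 34 mm high, flat underneath (38 mm), flat top (34 mm) with a brass dot; stands on the tray. Origin at the centre of its underside, z along its axis.
- foot0_center (a point): Centre of foot0, 17 mm above its underside on its axis.
- foot1_center (a point): Centre of foot1, 17 mm above its underside on its axis.
- foot2_center (a point): Centre of foot2, 17 mm above its underside on its axis.
- pot: White glue pot with a red cap and a paper label, 38 mm in diameter, 50 mm high, standing on the tray in a row with the feet (at least 57 mm across the tray between neighbours). Loose, light; to be left standing. Origin at the centre of its underside.
- tote: Green open-topped plastic tote, loose, 0.6 kg, 300 mm (its x) by 200 mm (its y) by 70 mm high, walls and floor 4 mm; stands on the bench just beyond and under the tray's flap end. Origin at the centre of its underside, z up. The flap folded down ends inside its near wall, above its rim.

How it is judged:
By the outcome, as a careful person would: the job done as asked, in the order asked, and still so for the second after the job is handed in, with the robot touching nothing.
It also fails if it takes over 64 s, if anything falls off the work surface, if the arm or the gripper's body presses on something with over 40 N, if the wrist force passes 120 N, or if a joint passes its speed limit or range.

### The arm

A 6-joint arm with a two-finger parallel gripper is mounted at the origin on the work surface. World frame = base frame: x ahead of the robot, y to its left, z up, the work surface at z = 0. Lengths are in m, angles in degrees, forces in N, time in s.
With the tool pointing down it reaches from about 0.25 to 0.725 m from the base axis. Payload 9.7 kg.
Tool frame: the origin (TCP) lies at the very end of the fingers, on their centre line; the grasp point (between the pads) lies 19 mm behind it (bot.grip_point_offset is the distance from the TCP to the grasp point, in m); y points along the fingers, x is the direction in which the jaws open and shut, and the axes are right-handed (so a half turn about y gives the same grasp; the last joint's range is limited). The gripper opens to 85 mm and grips with 20 to 120 N. Pads are 22 mm wide; open, the fingers measure 114 mm over their backs; the gripper's body (76 mm by 85 mm) begins 54 mm behind the grasp point. The pads swing forward as they close: fully open they stand 13 mm farther back than shut.
Start: joints at [-73.453, 4.979, 10.078, 95.1, 0, 90], TCP at [0.157, -0.527, 0.21] pointing down, gripper open.
Joint ranges: [-179.16, 179.16], [-48.56, 103.87], [-65.8, 70.77], [-126.05, 130.52], [-82.76, 87.17], [-180, 180]. Speed limits (degrees/s): [127.2, 127.2, 147.25, 180, 180, 180].

### API

Orientations are given as [roll, pitch, yaw] about the fixed x, y, z axes, in that order (R = Rz(yaw) Ry(pitch) Rx(roll)).
In Python, from workcell import bot gives the robot as it stands.
- The arm moves only by the shell command python3 -m inch 'ROWS' [FORCE]. ROWS is JSON, a list of rows, each a list of 3 entries, a list of its own where there are three numbers: the shift along the tool's x, y, z in mm, then the turn, a rotation vector about the tool's x, y, z in rad, then the finger opening in mm, from 0 to 85.4. In form: [[[x, y, z], [ax, ay, az], grip], ...]. A call has 1 to 20 rows; each row is the pose to reach, as a shift and turn from the pose measured when the call began, along the tool's axes at that moment; what a row does not reach only later rows make up. A row lasts 1/10 s, in which the tool goes at most 50 mm and 8.59 degrees, less where a joint would pass 70% of its speed; a pose out of reach is approached as far as the arm can. A call with a gripper value outside its range is refused whole. The fingers move at their own pace and stop on an object; FORCE is the grip in N (left out, the last holds). Time passes only in rows, so rows that repeat a pose let the fingers close. It gives the time, the measured TCP pose, the force and the opening at its end, in the units of the state.
- bot.get_obs(): the state, without advancing time (a new reading comes with each control period).
- bot.camera(name): name is "scene" or "top"; returns a dict with "frame" (480x640x3 uint8, red, green, blue), "mtx" (3x3 intrinsics, pixels), "k1" (the pictures are not rectified: a ray, as slopes to the right and down, at radius r is drawn at 1 + k1 r^2 times it, then the intrinsics apply), "origin" and "orientation" of the camera in the world. Camera axes: x right, y down, z forward; pixel columns grow to the right and rows downward; lengths in m; the calibration is good to about 2 mm. A picture is of the moment at which its call begins. There is no depth.
- bot.job_done(): hands the job in, once; it reports no verdict.
Trained networks look in a picture, given as the dict that the camera call returned (one of the last four; its "shot" number tells which), for a name from the list of things; names that differ only in an ending like _2 or _b are one class to them, and where a whole thing is asked for, a point or a joint stands for the part that bears it (a point fixed in the world has none). Each returns a list of dicts, best first, with "confidence" (0 to 1); they miss things now and then, are a little off and sometimes report something else, mostly with a low value. They report only what shows in the picture. A call takes as long as a camera call.
- bot.search_frame(picture, name): "box" ([left, top, right, bottom] in pixels, round what is visible of it).
- bot.cut_out(picture, name): "region" (480x640 bool, what is visible of it) and "box" ([left, top, right, bottom] in pixels, round what is visible of it).
The state is a dict: "time": time; "q": joint angles; "qd": joint speeds; "joint_efforts": joint torques, N m; "ee_pos": TCP position; "tcp_rot": TCP orientation; "wrist_force": force on the tool from outside, world axes, zero at the start; "torque": the same for the moment, N m; "opening": finger opening in m.
Only numpy, scipy, OpenCV 4.12 (cv2) and the standard library are available. Lean on these libraries where they do the work, as an engineer would, in place of code of your own. Each camera call takes 0.05 s, during which the arm holds its last target. There are 200 camera calls.

## Working session

There is one attempt and no reset: what is moved stays moved. The work goes in short steps, Python scripts to look and compute and a shell command to move; the robot and the scene stay as the last step left them, time stands still between calls to the robot, and variables do not carry over. Pictures are saved under pics/ and viewed, about 8 in all and at most 12, crops included, and the job is handed in when it is done.

```bash
ls; mkdir -p pics
cat > h.py <<'E'
import numpy as np, cv2
from scipy.spatial.transform import Rotation as R
from workcell import bot
def camR(c):
    o=np.array(c["orientation"],float)
    return o if o.shape==(3,3) else R.from_euler('xyz',o,degrees=True).as_matrix()
def ray(c,u,v):
    K=np.array(c["mtx"]); d=np.array([(u-K[0,2])/K[0,0],(v-K[1,2])/K[1,1]]); s=d.copy()
    for _ in range(20): s=d/(1+c["k1"]*(s@s))
    return np.array(c["origin"]),camR(c)@np.r_[s,1]
def onz(c,u,v,z):
    o,d=ray(c,u,v); return o+d*(z-o[2])/d[2]
def proj(c,p):
    x=camR(c).T@(np.array(p)-c["origin"]); s=x[:2]/x[2]; s=s*(1+c["k1"]*(s@s)); K=np.array(c["mtx"])
    return K[0,0]*s[0]+K[0,2],K[1,1]*s[1]+K[1,2]
def save(c,n): cv2.imwrite("pics/"+n,c["frame"][:,:,::-1])
E
python3 - <<'E'
from h import *
np.set_printoptions(precision=3,suppress=True)
print(bot.get_obs())
for n in("top","scene"):
    c=bot.camera(n); save(c,n+"0.png"); print(n,c["origin"],c["orientation"],c["mtx"],c["k1"])
    for t in("tray","flap","foot0","foot1","foot2","pot","tote"):
        for r in bot.search_frame(c,t)[:3]:
            b=r["box"];print(t,np.round(b),round(r["confidence"],2), onz(c,(b[0]+b[2])/2,(b[1]+b[3])/2,.125))
E
```

```text
pics
{'time': 0.0, 'q': array([-73.453,   5.009,  10.034,  95.1  ,  -0.   ,  89.999]), 'qd': array([ 0.056,  0.001, -0.098,  0.024, -0.01 ,  0.042]), 'joint_efforts': array([  0.   , -52.038,  46.481,   0.016,   0.   ,   0.   ]), 'ee_pos': array([ 0.157, -0.527,  0.21 ]), 'tcp_rot': array([-90.   ,   0.075, -73.452]), 'wrist_force': array([0.022, 0.417, 0.038]), 'torque': array([ 0.029, -0.002, -0.002]), 'opening': 0.08581368062786052}
top [ 0.476 -0.014  0.739] [-170.413   -0.028  -91.431] [[480.456   0.    319.221]
 [  0.    480.456 235.998]
 [  0.      0.      1.   ]] -0.0243924706317464
tray [107. 151. 327. 358.] 0.85 [0.559 0.115 0.125]
flap [317. 149. 330. 357.] 0.79 [ 0.557 -0.022  0.125]
foot0 [194. 304. 230. 341.] 0.9 [0.473 0.12  0.125]
foot0 [208. 212. 243. 242.] 0.79 [0.595 0.104 0.125]
foot0 [207. 254. 234. 291.] 0.61 [0.536 0.111 0.125]
foot1 [194. 304. 230. 341.] 0.9 [0.473 0.12  0.125]
foot1 [208. 212. 243. 242.] 0.79 [0.595 0.104 0.125]
foot1 [207. 254. 234. 291.] 0.61 [0.536 0.111 0.125]
foot2 [194. 304. 230. 341.] 0.9 [0.473 0.12  0.125]
foot2 [208. 212. 243. 242.]
[... 438 characters left out ...]
104 0.125]
tray [398. 205. 426. 236.] 0.48 [0.604 0.101 0.125]
flap [307. 158. 346. 278.] 0.91 [ 0.576 -0.019  0.125]
foot0 [392. 186. 418. 212.] 0.77 [0.539 0.112 0.125]
foot0 [386. 169. 414. 194.] 0.76 [0.482 0.123 0.125]
foot0 [400. 202. 425. 236.] 0.62 [0.601 0.103 0.125]
foot1 [392. 186. 418. 212.] 0.77 [0.539 0.112 0.125]
foot1 [386. 169. 414. 194.] 0.76 [0.482 0.123 0.125]
foot1 [400. 202. 425. 236.] 0.62 [0.601 0.103 0.125]
foot2 [392. 186. 418. 212.] 0.77 [0.539 0.112 0.125]
foot2 [386. 169. 414. 194.] 0.76 [0.482 0.123 0.125]
foot2 [400. 202. 425. 236.] 0.62 [0.601 0.103 0.125]
pot [423. 213. 456. 251.] 0.56 [0.641 0.13  0.125]
tote [176. 201. 332. 369.] 0.76 [ 0.714 -0.138  0.125]
```

View pics/top0.png

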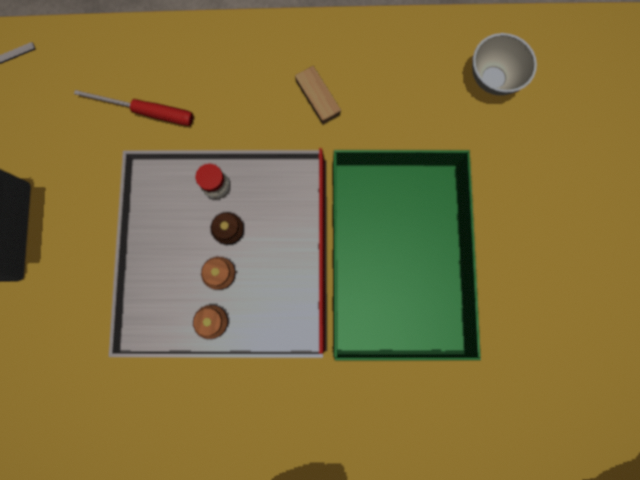

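View pics/scene0.png

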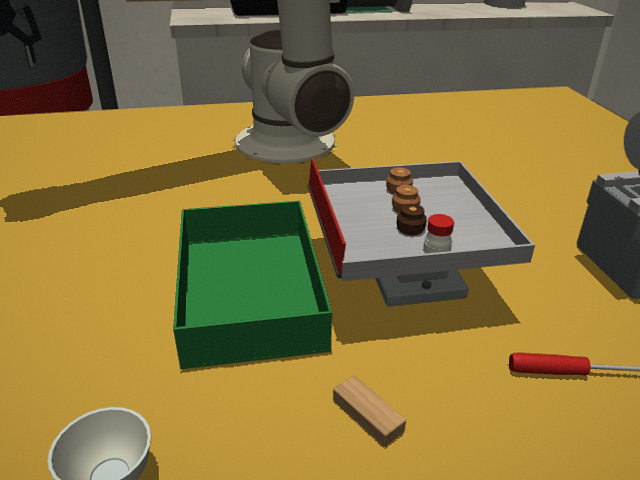

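The pictures show the red flap upright at about column 321 in the top view. The pot (210,178) is farthest from the robot. The dark foot (227,228) and two brown feet (218,272; 209,322) are nearer, and the tote is to the right. The tray is almost aligned with the world frame: the hinge is at y≈-0.02 and the feet at y≈0.10 to 0.12. I'll move above the tray, just inside the flap, with the gripper shut.

```bash
python3 -m inch '[[[-419,0,545],[0,0.289,0],0],[[-419,0,545],[0,0.289,0],0],[[-419,0,545],[0,0.289,0],0],[[-419,0,545],[0,0.289,0],0],[[-419,0,545],[0,0.289,0],0],[[-419,0,545],[0,0.289,0],0],[[-419,0,545],[0,0.289,0],0],[[-419,0,545],[0,0.289,0],0],[[-419,0,545],[0,0.289,0],0],[[-419,0,545],[0,0.289,0],0],[[-419,0,545],[0,0.289,0],0],[[-419,0,545],[0,0.289,0],0],[[-419,0,545],[0,0.289,0],0],[[-419,0,545],[0,0.289,0],0],[[-419,0,545],[0,0.289,0],0],[[-419,0,545],[0,0.289,0],0],[[-419,0,545],[0,0.289,0],0],[[-419,0,545],[0,0.289,0],0]]'
python3 - <<'E'
from h import *
np.set_printoptions(precision=3,suppress=True)
o=bot.get_obs();print(o["ee_pos"],o["tcp_rot"],o["time"],o["q"])
c=bot.camera("scene"); save(c,"s1.png")
b=bot.cut_out(c,"flap")[0]; m=b["region"]; print(b["confidence"],b["box"])
q=cv2.boxPoints(cv2.minAreaRect(np.argwhere(m)[:,::-1].astype(np.float32)))
for z in(.105,.155):
  for p in q: print(p,z,onz(c,*p,z))
E
```

```text
time: 2.6
ee_pos: [0.5596, 0.0146, 0.211]
tcp_rot: [-90.0, 0.6, -88.8]
wrist_force: [-0.1, 0.5, -0.8]
opening: 0.0
[0.56  0.015 0.211] [-89.972   0.614 -88.782] 2.6 [  1.159   6.318  11.577  95.232   0.614 179.942]
0.89 [310.2, 157.8, 344.2, 278.0]
[298.4 162.2] 0.105 [ 0.341 -0.022  0.105]
[316.7 156.1] 0.105 [0.321 0.015 0.105]
[355.6 272.8] 0.105 [ 0.686 -0.003  0.105]
[337.3 278.9] 0.105 [ 0.695 -0.03   0.105]
[298.4 162.2] 0.155 [ 0.446 -0.039  0.155]
[316.7 156.1] 0.155 [ 0.428 -0.006  0.155]
[355.6 272.8] 0.155 [ 0.751 -0.022  0.155]
[337.3 278.9] 0.155 [ 0.759 -0.045  0.155]
```

View pics/s1.png

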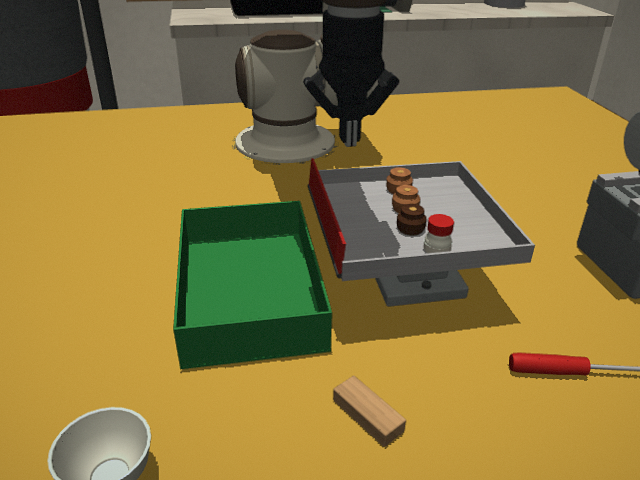

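The picture shows the arm above the tray with the flap still upright. Joint 6 is at its limit, so I'll take the half-turned grasp and sit a bit further in.

```bash
python3 -m inch '[[[-20,0,0],[0,-1.5,0],0],[[-20,0,0],[0,-1.5,0],0],[[-20,0,0],[0,-1.5,0],0],[[-20,0,0],[0,-1.5,0],0],[[-20,0,0],[0,-1.5,0],0],[[-20,0,0],[0,-1.5,0],0],[[-20,0,0],[0,-1.5,0],0],[[-20,0,0],[0,-1.5,0],0],[[-20,0,0],[0,-1.5,0],0],[[-20,0,0],[0,-1.5,0],0],[[-20,0,0],[0,-3.08,0],0],[[-20,0,0],[0,-3.08,0],0],[[-20,0,0],[0,-3.08,0],0],[[-20,0,0],[0,-3.08,0],0],[[-20,0,0],[0,-3.08,0],0],[[-20,0,0],[0,-3.08,0],0],[[-20,0,0],[0,-3.08,0],0],[[-20,0,0],[0,-3.08,0],0],[[-20,0,0],[0,-3.08,0],0],[[-20,0,0],[0,-3.08,0],0]]'
```

```text
time: 4.7
ee_pos: [0.559, 0.0342, 0.2116]
tcp_rot: [-90.0, -0.6, 83.4]
wrist_force: [0.3, 1.1, 0.5]
opening: 0.0001
```

```bash
python3 -m inch '[[[0,35,0],[0,-0.08,0],0],[[0,68,0],[0,-0.08,0],0],[[0,70,0],[0,-0.08,0],0],[[-20,70,-2],[0,-0.08,0],0],[[-40,70,-4],[0,-0.08,0],0],[[-50,73,-6],[0,-0.08,0],0],[[-57,76,-7],[0,-0.08,0],0],[[-64,82,-8],[0,-0.08,0],0],[[-70,89,-8],[0,-0.08,0],0],[[-73,97,-9],[0,-0.08,0],0],[[-75,106,-9],[0,-0.08,0],0],[[-75,106,-9],[0,-0.08,0],0]]'
python3 - <<'E'
from h import *
c=bot.camera("scene"); cv2.imwrite("pics/s2.png",cv2.resize(c["frame"][120:380,160:560,::-1],None,fx=2,fy=2))
E
```

```text
time: 5.9
ee_pos: [0.5587, -0.0402, 0.1029]
tcp_rot: [-89.9, -0.6, 88.0]
wrist_force: [-0.3, -0.1, 0.2]
opening: 0.0005
```

View pics/s2.png

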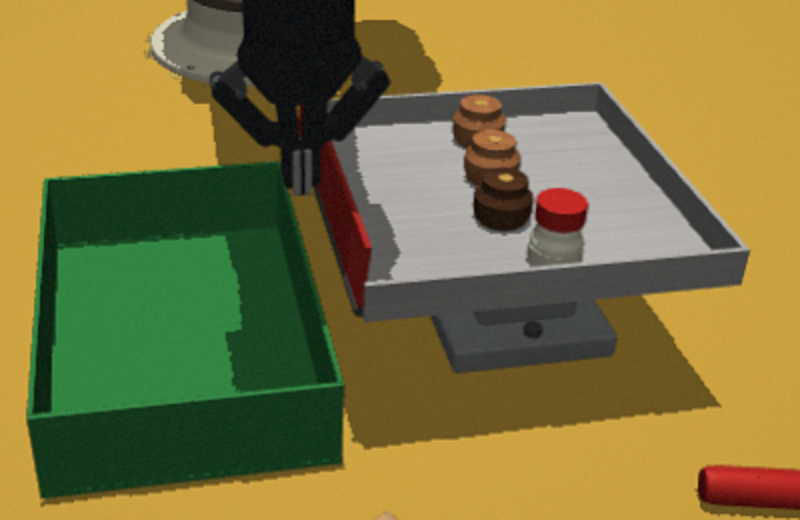

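The crop shows the fingers outside the flap (tips at ~(300,185) in the crop), and the flap is still upright or leaning in. I'll work out the flap geometry from the end planes.

Run:
```python
from h import *
np.set_printoptions(precision=3,suppress=True)
c=bot.camera("scene")
for n,p in dict(hinge=(360,312),top=(372,240),topin=(366,236),topout=(362,240)).items():
    u,v=160+p[0]/2,120+p[1]/2; o,d=ray(c,u,v)
    print(n,u,v,o+d*(.69-o[0])/d[0])
t=bot.camera("top"); print("proj TCP",proj(t,bot.get_obs()["ee_pos"]),"scene",proj(c,bot.get_obs()["ee_pos"]))
cv2.imwrite("pics/t2.png",cv2.resize(t["frame"][130:380,90:490,::-1],None,fx=2,fy=2))
```

```text
hinge 340.0 276.0 [ 0.69  -0.025  0.106]
top 346.0 240.0 [ 0.69  -0.019  0.161]
topin 343.0 238.0 [ 0.69  -0.023  0.164]
topout 341.0 240.0 [ 0.69  -0.025  0.161]
proj TCP (np.float64(336.7852534452551), np.float64(252.94457356466125)) scene (np.float64(310.5172729998618), np.float64(225.50850806053893))
```

View pics/t2.png

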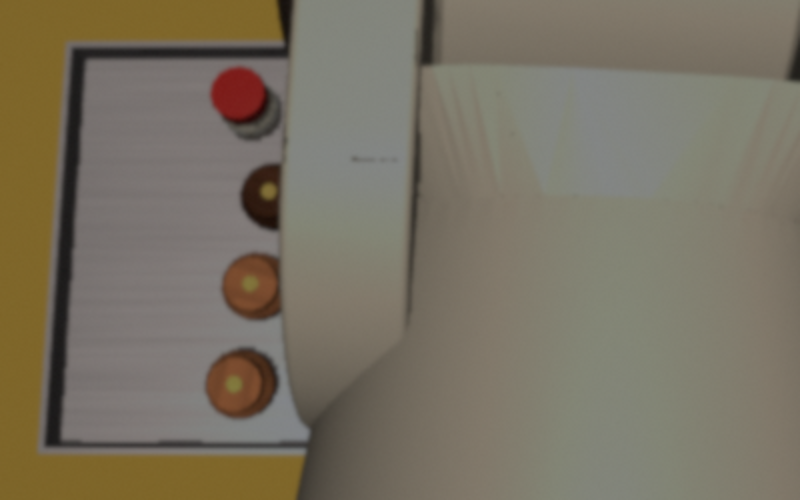

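The projected TCP in the scene view is (310,225), but the tips appear at about (311,216). The real tip is therefore about 14 mm higher than the TCP, and it passed over the flap. I'll go back inside and push about 20 mm lower.

```bash
python3 -m inch '[[[0,-45,0],[0,0,0],0],[[0,-85,0],[0,0,0],0],[[0,-85,0],[0,0,0],0],[[38,-85,0],[0,0,0],0],[[76,-85,0],[0,0,0],0],[[76,-85,0],[0,0,0],0],[[76,-55,0],[0,0,0],0],[[76,-21,0],[0,0,0],0],[[76,-21,0],[0,0,0],0],[[76,-21,0],[0,0,0],0],[[55,-21,0],[0,0,0],0],[[35,-21,0],[0,0,0],0],[[25,-21,0],[0,0,0],0],[[15,-19,0],[0,0,0],0],[[5,-15,0],[0,0,0],0],[[5,-15,0],[0,0,0],0]]'
python3 - <<'E'
from h import *
c=bot.camera("scene"); cv2.imwrite("pics/s3.png",cv2.resize(c["frame"][120:320,240:560,::-1],None,fx=2,fy=2))
print(proj(c,bot.get_obs()["ee_pos"]))
E
```

```text
time: 7.65
ee_pos: [0.5597, -0.0362, 0.1197]
tcp_rot: [-90.0, -0.6, 88.0]
wrist_force: [-0.5, 0.3, -0.1]
opening: -0.0003
(np.float64(313.3714767955562), np.float64(216.71276590443279))
```

View pics/s3.png

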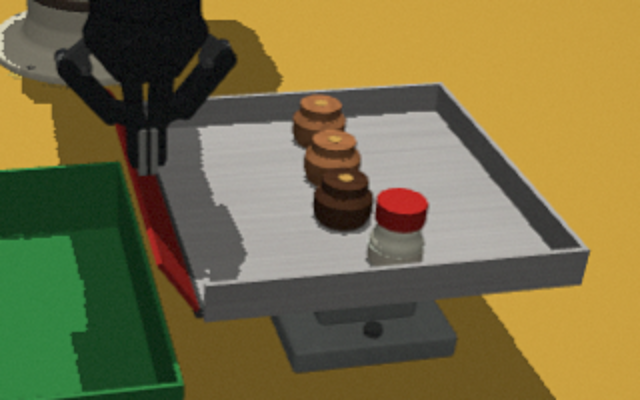

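The flap is now about 60° out, with the fingertip on its inner face at crop (148,173). I'll follow the arc down.

```bash
python3 -m inch '[[[-4,6,0],[0,0,0],0],[[-8,12,0],[0,0,0],0],[[-11,19,0],[0,0,0],0],[[-13,26,0],[0,0,0],0],[[-17,33,0],[0,0,0],0],[[-20,37,0],[0,0,0],0],[[-22,40,0],[0,0,0],0],[[-22,40,0],[0,0,0],0]]'
python3 -m inch '[[[0,2,0],[0,0,0],0],[[0,2,0],[0,0,0],0]]'
python3 -m inch '[[[0,3,0],[0,0,0],0],[[0,3,0],[0,0,0],0]]'
```

```text
time: 8.5
ee_pos: [0.5583, -0.0576, 0.0787]
tcp_rot: [-89.9, -0.6, 87.9]
wrist_force: [-0.0, -1.0, 0.2]
opening: -0.0001
time: 8.7
ee_pos: [0.5583, -0.0576, 0.0765]
tcp_rot: [-89.9, -0.6, 87.9]
wrist_force: [-0.4, 1.1, 1.3]
opening: 0.0001
time: 8.9
ee_pos: [0.5584, -0.0576, 0.0733]
tcp_rot: [-89.9, -0.6, 87.9]
wrist_force: [1.1, 0.7, 1.8]
opening: 0.0
```

```bash
for i in 1; do :; done; python3 -m inch '[[[0,3,0],[0,0,0],0],[[0,3,0],[0,0,0],0]]' | grep -E "ee_pos|force"
python3 -m inch '[[[0,3,0],[0,0,0],0],[[0,3,0],[0,0,0],0]]' | grep -E "ee_pos|force"
python3 - <<'E'
from h import *
c=bot.camera("scene"); cv2.imwrite("pics/s4.png",cv2.resize(c["frame"][120:320,200:520,::-1],None,fx=2,fy=2))
E
```

```text
ee_pos: [0.5583, -0.0576, 0.0699]
wrist_force: [0.3, 0.6, 1.4]
ee_pos: [0.5582, -0.0576, 0.0664]
wrist_force: [1.1, -0.4, 1.2]
```

View pics/s4.png

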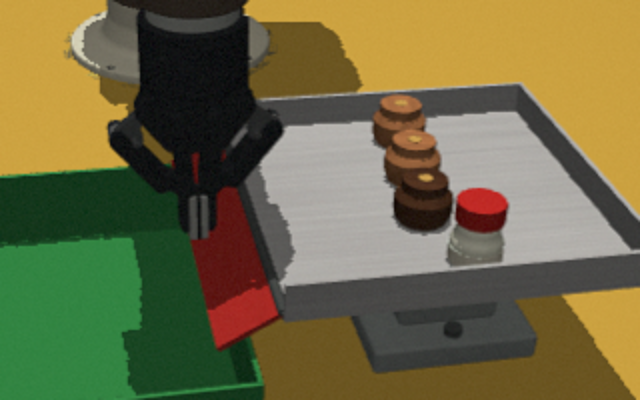

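The flap is past level, with its edge corner at crop (217,348) and its hinge corner at (280,318). I'll keep pressing until it reaches the stop.

```bash
cat > fa.py <<'E'
from h import *
def fl(c,e,h=(340,279)):
    r=[]
    for p in(h,e):
        o,d=ray(c,*p); r.append(o+d*(.689-o[0])/d[0])
    v=r[1]-r[0]; print(np.round(r,3),np.linalg.norm(v),"theta",np.arctan2(-v[1],v[2]))
E
python3 -c "
from fa import *
fl(bot.camera('scene'),(308.5,294))"
python3 -m inch '[[[0,4,0],[0,0,0],0],[[0,4,0],[0,0,0],0]]' | grep -E "ee_pos|force"
python3 -m inch '[[[0,4,0],[0,0,0],0],[[0,4,0],[0,0,0],0]]' | grep -E "ee_pos|force"
```

```text
[[ 0.689 -0.025  0.1  ]
 [ 0.689 -0.066  0.081]] 0.04580876196835416 theta 1.9940487543200032
ee_pos: [0.5586, -0.0576, 0.0649]
wrist_force: [-5.3, 0.6, 18.3]
ee_pos: [0.5588, -0.0575, 0.0646]
wrist_force: [-11.1, 0.9, 28.0]
```

The force rises at the stop (28 N), so the flap is fully down. I'll lift off, move over the dark foot with the fingers open, and look.

```bash
python3 -m inch '[[[0,-50,0],[0,0,0],0],[[0,-100,0],[0,0,0],0],[[0,-145,0],[0,0,0],0],[[0,-145,0],[0,0,0],70],[[50,-145,-10],[0,0,0],70],[[100,-145,-20],[0,0,0],70],[[140,-145,-30],[0,0,0],70],[[163,-145,-33],[0,0,0],70],[[163,-145,-33],[0,0,0],70],[[163,-110,-33],[0,0,0],70],[[163,-68,-33],[0,0,0],70],[[163,-68,-33],[0,0,0],70],[[163,-68,-33],[0,0,0],70],[[163,-68,-33],[0,0,0],70]]'
python3 - <<'E'
from h import *
c=bot.camera("scene"); cv2.imwrite("pics/s5.png",cv2.resize(c["frame"][100:320,240:560,::-1],None,fx=2.4,fy=2.4))
print(proj(c,bot.get_obs()["ee_pos"]))
E
```

```text
time: 11.2
ee_pos: [0.5983, 0.1032, 0.137]
tcp_rot: [-90.4, -0.6, 87.9]
wrist_force: [0.2, -0.2, 0.1]
opening: 0.0699
(np.float64(412.9246928740582), np.float64(211.30625083532814))
```

View pics/s5.png

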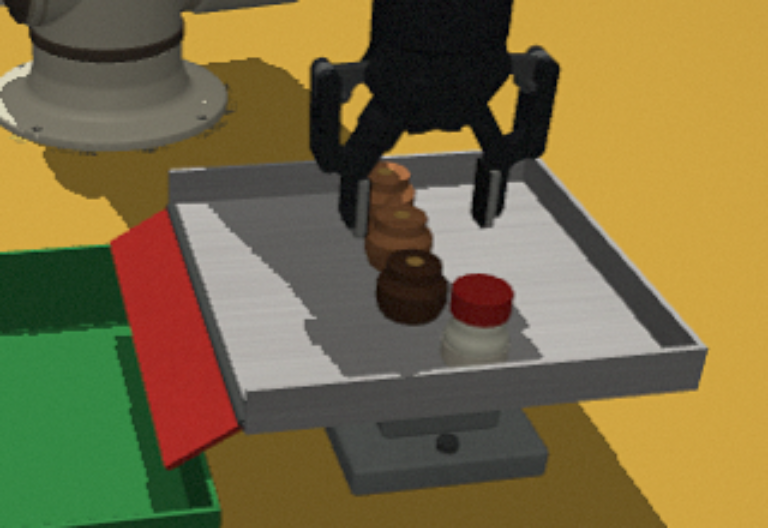

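The flap is fully down (edge corner at crop (168,467)). The open fingers straddle the dark foot, and their tips show about 20 mm above the TCP. I'll go down in steps, watching the force.

```bash
python3 -m inch '[[[0,14,0],[0,0,0],60],[[0,28,0],[0,0,0],60],[[0,34,0],[0,0,0],60],[[0,34,0],[0,0,0],60]]' | grep -E "ee_pos|force"
python3 -m inch '[[[0,4,0],[0,0,0],60],[[0,4,0],[0,0,0],60]]' | grep -E "ee_pos|force"
python3 -m inch '[[[0,4,0],[0,0,0],60],[[0,4,0],[0,0,0],60]]' | grep -E "ee_pos|force"
```

```text
ee_pos: [0.5979, 0.1035, 0.1014]
wrist_force: [-1.1, -0.3, 0.4]
ee_pos: [0.5977, 0.1036, 0.0968]
wrist_force: [-0.0, 0.7, -0.6]
ee_pos: [0.5975, 0.1036, 0.0923]
wrist_force: [-0.7, -0.8, 0.0]
```

```bash
python3 -m inch '[[[0,0,0],[0,0,0],30],[[0,0,0],[0,0,0],30],[[0,0,0],[0,0,0],30],[[0,0,0],[0,0,0],30],[[0,0,0],[0,0,0],30],[[0,0,0],[0,0,0],30]]' 30
python3 -m inch '[[[0,-6,0],[0,0,0],30],[[0,-12,0],[0,0,0],30],[[0,-12,0],[0,0,0],30],[[0,-12,0],[0,0,0],30]]'
```

```text
time: 12.65
ee_pos: [0.5977, 0.1036, 0.0927]
tcp_rot: [-90.2, -0.5, 87.9]
wrist_force: [-1.2, -0.2, 6.1]
opening: 0.0423
time: 13.05
ee_pos: [0.5977, 0.1035, 0.1048]
tcp_rot: [-90.2, -0.5, 87.9]
wrist_force: [-0.3, -0.4, -0.1]
opening: 0.0425
```

```bash
python3 -m inch '[[[-40,0,0],[0,0,0],30],[[-85,-5,0],[0,0,0],30],[[-130,-5,0],[0,0,0],30],[[-175,-5,0],[0,0,0],30],[[-220,-5,0],[0,0,0],30],[[-243,-5,0],[0,0,0],30],[[-243,-5,0],[0,0,0],30],[[-243,30,0],[0,0,0],30],[[-243,68,0],[0,0,0],30],[[-243,68,0],[0,0,0],30],[[-243,68,0],[0,0,0],30]]'
python3 -m inch '[[[0,0,0],[0,0,0],62],[[0,0,0],[0,0,0],62],[[0,0,0],[0,0,0],62],[[0,0,0],[0,0,0],62],[[0,-45,0],[0,0,0],62],[[0,-90,0],[0,0,0],62],[[0,-140,0],[0,0,0],62],[[0,-150,0],[0,0,0],62],[[0,-150,0],[0,0,0],62]]'
python3 - <<'E'
from h import *
for n in("top","scene"):
    c=bot.camera(n); save(c,n+"6.png")
    for t in("foot0","pot","tote"):
        for r in bot.search_frame(c,t)[:4]:
            b=r["box"];print(n,t,np.round(b),round(r["confidence"],2), onz(c,(b[0]+b[2])/2,(b[1]+b[3])/2,.122).round(3))
E
```

```text
time: 14.15
ee_pos: [0.5889, -0.1378, 0.0347]
tcp_rot: [-90.2, -0.6, 88.0]
wrist_force: [1.1, -0.3, -0.2]
opening: 0.0424
time: 15.05
ee_pos: [0.5896, -0.1397, 0.1874]
tcp_rot: [-90.4, -0.5, 88.0]
wrist_force: [-0.3, -0.5, -0.1]
opening: 0.0618
top foot0 [192. 304. 230. 342.] 0.95 [0.472 0.123 0.122]
top foot0 [379. 226. 414. 255.] 0.9 [ 0.572 -0.117  0.122]
top foot0 [206. 255. 234. 288.] 0.75 [0.537 0.112 0.122]
top pot [194. 163. 232. 202.] 0.79 [0.656 0.122 0.122]
top pot [315. 162. 355. 353.] 0.38 [ 0.552 -0.037  0.122]
top tote [335. 150. 482. 363.] 0.88 [ 0.55  -0.132  0.122]
scene foot0 [383. 168. 414. 193.] 0.95 [0.473 0.123 0.122]
scene foot0 [235. 274. 262. 308.] 0.86 [ 0.72  -0.145  0.122]
scene foot0 [391. 188. 415. 214.] 0.76 [0.541 0.109 0.122]
scene pot [422. 212. 455. 253.] 0.84 [0.638 0.129 0.122]
scene pot [236. 273. 265. 308.] 0.53 [ 0.72  -0.143  0.122]
scene tote [175. 200. 332. 370.] 0.88 [ 0.71  -0.138  0.122]
scene tote [288. 186. 343. 297.] 0.45 [ 0.629 -0.046  0.122]
```

The dark foot is in the tote and the pot and tote have not moved. The middle foot at (0.539, 0.110) is next.

```bash
python3 -m inch '[[[45,0,10],[0,0,0],62],[[95,0,22],[0,0,0],62],[[143,0,34],[0,0,0],62],[[190,0,46],[0,0,0],62],[[230,0,56],[0,0,0],62],[[248,0,59],[0,0,0],62],[[248,0,59],[0,0,0],62],[[248,0,59],[0,0,0],62],[[248,35,59],[0,0,0],62],[[248,70,59],[0,0,0],62],[[248,85,59],[0,0,0],62],[[248,94,59],[0,0,0],62],[[248,94,59],[0,0,0],62],[[248,94,59],[0,0,0],62]]' 
python3 -m inch '[[[0,0,0],[0,0,0],30],[[0,0,0],[0,0,0],30],[[0,0,0],[0,0,0],30],[[0,0,0],[0,0,0],30],[[0,0,0],[0,0,0],30],[[0,0,0],[0,0,0],30],[[0,-6,0],[0,0,0],30],[[0,-12,0],[0,0,0],30],[[0,-12,0],[0,0,0],30],[[0,-12,0],[0,0,0],30]]' 30
```

```text
time: 16.85
ee_pos: [0.5387, 0.1115, 0.0934]
tcp_rot: [-90.2, -0.6, 88.0]
wrist_force: [1.1, 0.3, 0.2]
opening: 0.0618
time: 17.85
ee_pos: [0.5389, 0.1114, 0.1057]
tcp_rot: [-90.2, -0.6, 88.0]
wrist_force: [-0.3, 0.2, -1.1]
opening: 0.0419
```

```bash
python3 -m inch '[[[-40,0,0],[0,0,0],30],[[-85,-5,0],[0,0,0],30],[[-130,-5,0],[0,0,0],30],[[-175,-5,0],[0,0,0],30],[[-220,-5,0],[0,0,0],30],[[-250,-5,0],[0,0,0],30],[[-250,-5,0],[0,0,0],30],[[-250,30,0],[0,0,0],30],[[-250,68,0],[0,0,0],30],[[-250,68,0],[0,0,0],30],[[-250,68,0],[0,0,0],30]]'
python3 -m inch '[[[0,0,0],[0,0,0],62],[[0,0,0],[0,0,0],62],[[0,0,0],[0,0,0],62],[[0,0,0],[0,0,0],62],[[0,-45,0],[0,0,0],62],[[0,-90,0],[0,0,0],62],[[0,-140,0],[0,0,0],62],[[0,-150,0],[0,0,0],62],[[0,-150,0],[0,0,0],62]]'
```

```text
time: 18.95
ee_pos: [0.5298, -0.1371, 0.0354]
tcp_rot: [-90.1, -0.6, 88.0]
wrist_force: [0.3, -1.0, -0.3]
opening: 0.042
time: 19.85
ee_pos: [0.5306, -0.1391, 0.1877]
tcp_rot: [-90.3, -0.6, 88.0]
wrist_force: [-0.6, 0.4, -0.2]
opening: 0.062
```

```bash
python3 -m inch '[[[45,0,10],[0,0,0],62],[[95,0,22],[0,0,0],62],[[143,0,34],[0,0,0],62],[[190,0,46],[0,0,0],62],[[235,0,58],[0,0,0],62],[[259,0,66],[0,0,0],62],[[259,0,66],[0,0,0],62],[[259,0,66],[0,0,0],62],[[259,35,66],[0,0,0],62],[[259,70,66],[0,0,0],62],[[259,85,66],[0,0,0],62],[[259,94,66],[0,0,0],62],[[259,94,66],[0,0,0],62],[[259,94,66],[0,0,0],62]]' 
python3 -m inch '[[[0,0,0],[0,0,0],30],[[0,0,0],[0,0,0],30],[[0,0,0],[0,0,0],30],[[0,0,0],[0,0,0],30],[[0,0,0],[0,0,0],30],[[0,0,0],[0,0,0],30],[[0,-6,0],[0,0,0],30],[[0,-12,0],[0,0,0],30],[[0,-12,0],[0,0,0],30],[[0,-12,0],[0,0,0],30]]' 30
```

```text
time: 21.25
ee_pos: [0.475, 0.1228, 0.0972]
tcp_rot: [-90.4, -0.6, 88.0]
wrist_force: [0.2, -0.1, -0.2]
opening: 0.0617
time: 22.25
ee_pos: [0.475, 0.1228, 0.1094]
tcp_rot: [-90.4, -0.6, 88.0]
wrist_force: [0.9, -0.3, -0.2]
opening: 0.0411
```

```bash
python3 -m inch '[[[-40,0,0],[0,0,0],30],[[-85,-2,0],[0,0,0],30],[[-130,-2,0],[0,0,0],30],[[-175,-2,0],[0,0,0],30],[[-220,-2,0],[0,0,0],30],[[-260,-2,0],[0,0,0],30],[[-260,-2,0],[0,0,0],30],[[-260,30,0],[0,0,0],30],[[-260,70,0],[0,0,0],30],[[-260,70,0],[0,0,0],30],[[-260,70,0],[0,0,0],30]]'
python3 -m inch '[[[0,0,0],[0,0,0],62],[[0,0,0],[0,0,0],62],[[0,0,0],[0,0,0],62],[[0,0,0],[0,0,0],62],[[0,-45,0],[0,0,0],62],[[0,-90,0],[0,0,0],62],[[0,-140,0],[0,0,0],62],[[0,-180,0],[0,0,0],62],[[-40,-180,0],[0,0,0],62],[[-85,-180,0],[0,0,0],62],[[-130,-180,0],[0,0,0],62],[[-150,-180,0],[0,0,0],62],[[-150,-180,0],[0,0,0],62]]'
python3 - <<'E'
from h import *
c=bot.camera("scene"); save(c,"s9.png")
t=bot.camera("top"); save(t,"t9.png")
for t_ in("foot0","pot","tote","flap"):
    for r in bot.search_frame(t,t_)[:4]: print(t_,np.round(r["box"]),round(r["confidence"],2))
E
```

```text
time: 23.35
ee_pos: [0.4659, -0.1358, 0.037]
tcp_rot: [-90.4, -0.6, 88.0]
wrist_force: [0.1, 0.8, 0.4]
opening: 0.0411
time: 24.65
ee_pos: [0.459, -0.29, 0.2148]
tcp_rot: [-90.3, -0.6, 87.8]
wrist_force: [-0.6, 0.4, 0.7]
opening: 0.0622
foot0 [390. 308. 417. 338.] 0.78
foot0 [381. 226. 414. 254.] 0.68
foot0 [390. 265. 416. 295.] 0.57
pot [194. 167. 233. 205.] 0.56
pot [385. 263. 418. 293.] 0.44
tote [332. 148. 482. 362.] 0.68
flap [320. 158. 355. 352.] 0.78
```

View pics/s9.png

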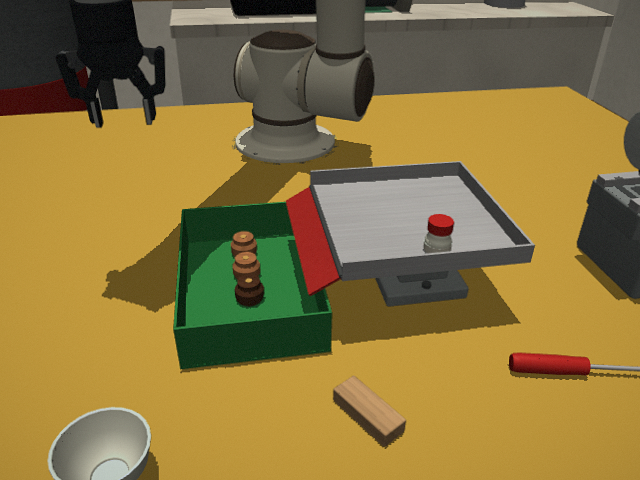

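The picture shows three feet standing in the tote (240 to 255, 240 to 295), the pot on the tray (439,233) and the flap down. I'll check the flap angle once more before handing in.

Run:
```python
from fa import *
c=bot.camera("scene"); f=c["frame"].astype(int)
m=((f[...,0]>110)&(f[...,1]<60)&(f[...,2]<60)).astype(np.uint8); m[:,:280]=0; m[:,350:]=0; m[:180]=0;m[300:]=0
p=np.argwhere(m)[:,::-1]
print(cv2.approxPolyDP(max(cv2.findContours(m,0,2)[0],key=cv2.contourArea),4,True)[:,0].tolist())
# predicted edge corners by angle
for th in(1.8,1.95,2.1):
    print(th,[np.round(proj(c,[x,-.024-.05*np.sin(th),.105+.05*np.cos(th)])) for x in(.433,.687)],[np.round(proj(c,[x,-.024,.105])) for x in(.433,.687)])
```

```text
[[307, 188], [286, 203], [310, 293], [338, 275]]
1.8 [array([278., 194.]), array([303., 286.])] [array([306., 185.]), array([340., 275.])]
1.95 [array([279., 197.]), array([305., 290.])] [array([306., 185.]), array([340., 275.])]
2.1 [array([281., 201.]), array([308., 294.])] [array([306., 185.]), array([340., 275.])]
```

Seen corners (310,293) and (286,203) match the 2.1 rad prediction, so I'm handing in.

```bash
python3 -c "
from workcell import bot
print(bot.job_done())"
```

```text
the job is handed in; nothing more can be done
None
```

I folded the flap right down to its stop while all three feet were still on the tray. I then gripped each foot, carried it over the flap and released it inside the tote. The job was handed in at about 25 s of the 64 s allowed.

**Last checks:**
- **Feet:** all three stand in the tote, in both the scene picture and the top-camera detections.
- **Pot:** it is still standing on the tray. Its detection box moved about 3 pixels from the first picture (roughly 4 mm), within the detector's scatter.
- **Tote:** its top-camera box is within 1 pixel of the first one, so it has not moved.
- **Flap:** its seen edge corners match the 2.1 rad stop within 2 pixels at one end and about 5 at the other. The pressing force rose to 28 N there.
- **Robot:** the arm is clear of everything.

**What went wrong or disagreed:**
- **First flap push:** it passed over the flap's top edge without folding it. In the pictures the real fingertips sit about 14–20 mm behind the stated TCP, so I used lower TCP heights after that.
- **Detector:** it gave one low-confidence false "pot" (0.44) on a foot in the tote.

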